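Turn the primed figure to face the camera and take its picture

TASK

Push the painting turntable round by its arms or upright pegs until the grey figure standing on it faces straight into the camera's lens, and let it come to rest. Then press the shutter remote's button fully down to take the picture, and let go of it. Do not touch the figure or its bottle, do not press the shutter before the figure faces the camera, and leave everything else on the desk where it stands.

Things in the scene. Friction and masses are not known exactly. Their poses are not given: they have to be found in the camera images.
- plate (a joint): Turning angle of the turntable, rad, counter-clockwise from above positive, no end stops. Four flat arms, 22 mm wide, 90 degrees apart, reach 112 mm from the axis; each bears an upright round wooden peg, 14 mm across, centred 100 mm from the axis, its top 78 mm above the desk. Stiff bearing: about 1 N at a peg turns it, and it stops where the push stops.
- plate_center (a point): The point on the turntable's upright axis at the top face of its plywood plate, 18 mm above the desk. The plate is a disc of 75 mm radius, 8 mm thick, on a black fixed foot of 60 mm radius.
- peg0 (a point): Centre of the top end of one peg, 78 mm above the desk. The four pegs are alike.
- peg1 (a point): Top end of the next peg, 90 degrees counter-clockwise from peg0 seen from above.
- peg2 (a point): Top end of the peg opposite peg0.
- peg3 (a point): Top end of the peg opposite peg1.
- figure: Grey primed pikeman on a cork-topped amber pill bottle (40 mm across), 80 mm tall in all, top 98 mm above the desk. Stands loose within a few mm of the turntable's centre and is carried round by friction. Origin: centre of the bottle's underside. x is the way it faces: its pike, 6 mm thick, is levelled straight ahead along x, point 64 mm ahead of and 62 mm above the origin. z is up.
- lens (a point): Centre of the front lens glass of a compact black camera, 52 mm above the desk. The lens barrel (52 mm across) sticks out of the middle of the camera's front towards the turntable. The camera stands beyond the turntable, loose (about 0.45 kg) on a low aluminium stand; its body is 108 mm wide, 34 mm deep, 28 to 62 mm behind the lens glass, 90 mm tall in all.
- shutter (a joint): How far the shutter button is pressed, in m: 0 released, 0.006 fully down. The spring takes about 3 N for full travel and pushes it back up when let go.
- shutter_top (a point): Centre of the top face of the shutter remote's round grey button, 28 mm across, 22 mm above the desk when released; pressed straight down by 6 mm. Its round black housing, 44 mm across and 12 mm high, is stuck to the desk, at the left or the right of the turntable.
- jar: Bystander: small round paint jar, 42 mm across and 42 mm tall, standing loose on the other side of the turntable from the shutter remote. Origin: centre of its underside.
- dropper_left: Bystander: capped dropper bottle, 25 mm across, 66 mm tall, standing loose, left of the turntable. Origin: centre of its underside.
- dropper_near: Bystander: a like dropper bottle standing between the robot and the turntable.
- dropper_right: Bystander: a like dropper bottle right of the turntable.
- tweezers: Bystander: steel tweezers 125 mm long, 5 mm high, lying loose, far left. Origin: on the desk at mid length; x along them.
- brush_tin: Bystander: aluminium brush tin, 72 mm across, 95 mm tall, with brushes standing to 210 mm; loose, far right. Origin: centre of its underside.
- palette: Bystander: white plastic wet palette 200 x 150 x 25 mm, fixed, at the left with its flip lid standing open on the far-left edge, to about 175 mm high. Origin: centre of its underside.

How it is judged:
By the outcome, as a careful person would: the job done as asked, in the order asked, and still so for the second after the job is handed in, with the robot touching nothing.
It also fails if it takes over 64 s, if anything falls off the work surface, if the arm or the gripper's body presses on something with over 40 N, if the wrist force passes 120 N, or if a joint passes its speed limit or range.

ROBOT

A 6-joint arm with a two-finger parallel gripper is mounted at the origin on the work surface. World frame = base frame: x ahead of the robot, y to its left, z up, the work surface at z = 0. Lengths are in m, angles in rad, forces in N, time in s.
With the tool pointing down it reaches from about 0.35 to 0.775 m from the base axis. Payload 7.3 kg.
Tool frame: the origin (TCP) lies at the very end of the fingers, on their centre line; the grasp point (between the pads) lies 19 mm behind it; z points along the fingers, y is the line along which they close (so a half turn about z gives the same grasp; the last joint's range is limited). The gripper opens to 92 mm and grips with 3 to 60 N. Pads are 19 mm wide; open, the fingers measure 130 mm over their backs; the gripper's body (75 mm by 190 mm) begins 47 mm behind the grasp point.
Start: joints at [1.06, 0.342, 1.524, -0, 1.275, -0.146], TCP at [0.187, 0.49, 0.227] pointing down, gripper open.
Joint ranges: [-2.53, 2.53], [-0.77, 2.02], [0.04, 2.7], [-1, 4.14], [0.28, 2.66], [-3.11, 3.11]. Speed limits (rad/s): [2.57, 2.57, 3.14, 3.14, 3.14, 3.14].

INTERFACE

Orientations are given as [roll, pitch, yaw] about the fixed x, y, z axes, in that order (R = Rz(yaw) Ry(pitch) Rx(roll)).
In Python, from cell import * gives the robot as it stands.
- The arm moves only by the tool step_arm, never from a script. Its argument "commands" is a list of rows, each a list of 7 numbers: the opening, from 0 (shut) to 1 (fully open), then the shift along the world's x, y, z in cm, then the turn, a rotation vector about the world's x, y, z in rad. A call has 1 to 5 rows; each row is the pose to reach, as a shift and turn from the pose commanded when the call began; what a row does not reach only later rows make up. A row lasts 1/12 s, in which the tool goes at most 41.7 mm and 7.16 degrees, less where a joint would pass 70% of its speed; a pose out of reach is approached as far as the arm can. A call with a gripper value outside its range is refused whole. The fingers move at their own pace and stop on an object; "grip_force" is the grip in N (left out, the last holds). Time passes only in rows, so rows that repeat a pose let the fingers close. It gives the time, the measured TCP pose, the force, the opening and the grip force at its end, in the units of the state.
- observe(): the state, without advancing time (a new reading comes with each control period).
- read_camera(name): name is "scene" or "top" or "wrist"; returns the picture (384x512x3 uint8, red, green, blue); there is no depth.
- camera_model(name): a dict with "vfov" (degrees; the focal length in pixels is half the picture's height over the tangent of half this angle, whatever the lens; pixels are square), "cx", "cy" (the principal point, pixels), "k1" (the pictures are not rectified: a ray, as slopes to the right and down, at radius r is drawn at 1 + k1 r^2 times it, then the intrinsics apply), "world_to_cam" (4x4, takes a point from world to camera coordinates). Camera axes: x right, y up, looking along -z (the intrinsics and any distortion apply to the point x, -y, -z); pixel columns grow to the right and rows downward; lengths in m; the calibration is good to about 2 mm. A picture is of the moment at which its call begins: read the wrist's pose just before it. camera_model takes no time and is no camera call; for the wrist camera it gives the pose at the moment of the call.
- hand_in(): hands the job in; it is judged then, once.
The state is a dict: "time": time; "qpos": joint angles; "qvel": joint speeds; "joint_efforts": joint torques, N m; "tool_pos": TCP position; "tool_rot": TCP orientation; "contact_force": force on the tool from outside, world axes, zero at the start; "torque": the same for the moment, N m; "opening": finger opening in m; "grip_force": force on a finger pad.
Only numpy, scipy, OpenCV 4.12 (cv2) and the standard library are available. Lean on these libraries where they do the work, as an engineer would, in place of code of your own. Each camera call takes 0.05 s, during which the arm holds its last target. There are 200 camera calls.

## Working session

There is one attempt and no reset: what is moved stays moved. The work goes in short steps, Python scripts to look and compute and a tool call to move; the robot and the scene stay as the last step left them, time stands still between calls to the robot, and variables do not carry over. Pictures are saved under pics/ and viewed, at most 13 in all, crops included, and the job is handed in when it is done.

Besides the shell and the picture viewer there is one more tool, called after ">>>" as name([rows], argument=value, ...), one row to a line, values as JSON. step_arm: Moves the arm, as the interface text tells. Its arguments: {"type":"object","properties":{"commands":{"type":"array"},"grip_force":{"type":"number"}},"required":["commands"]}

```bash
mkdir -p pics; ls; cat > h.py <<'E'
from cell import *
import numpy as np, cv2
def ray(m,u,v):
    f=192/np.tan(np.radians(m["vfov"])/2)
    d=np.array([(u-m["cx"])/f,(v-m["cy"])/f]); s=d.copy()
    for _ in range(20): s=d/(1+m["k1"]*(s@s))
    T=np.array(m["world_to_cam"]); R=T[:3,:3]
    return -R.T@T[:3,3], R.T@np.array([s[0],-s[1],-1])
def onz(m,u,v,z):
    o,d=ray(m,u,v); return o+d*(z-o[2])/d[2]
def proj(m,p):
    f=192/np.tan(np.radians(m["vfov"])/2)
    T=np.array(m["world_to_cam"]); c=T[:3,:3]@np.array(p)+T[:3,3]
    s=np.array([c[0],-c[1]])/-c[2]; s=s*(1+m["k1"]*(s@s))
    return s*f+[m["cx"],m["cy"]]
def save(name,fn):
    im=read_camera(name); cv2.imwrite("pics/"+fn,im[:,:,::-1]); return im
E
python3 - <<'E'
from h import *
for n in ("top","scene"):
    im=save(n,n+"0.png"); m=camera_model(n); print(n,m["vfov"],m["k1"],ray(m,256,192))
    cv2.imwrite("pics/"+n+"0b.png",cv2.resize(im[:,:,::-1],(800,600),interpolation=cv2.INTER_CUBIC))
print(observe())
E
```

```text
pics
top 54.80703741841886 -0.07094001950623838 (array([0.37362319, 0.03114111, 1.4491014 ]), array([ 0.11698515, -0.01472055, -0.99328791]))
scene 51.24685027119553 -0.1390988217323262 (array([ 1.18131976, -0.60535247,  0.92514007]), array([-0.50591941,  0.51481135, -0.69220369]))
{'time': 0.1, 'qpos': array([ 1.06003053e+00,  3.42636597e-01,  1.52489652e+00,  2.86386434e-05,
        1.27541892e+00, -1.45982729e-01]), 'qvel': array([ 0.0007759 , -0.00338351, -0.00208573,  0.00037329,  0.00063288,
       -0.00044465]), 'joint_efforts': array([ 4.17209094e-04, -4.32007992e+01, -2.44694692e+01,  7.17359595e-02,
        5.26283006e-02, -6.23752817e-05]), 'tool_pos': array([0.18707835, 0.49015559, 0.22613172]), 'tool_rot': array([-3.14025171e+00, -2.24839026e-04,  2.77680108e+00]), 'contact_force': array([ 0.29487586, -0.52380458, -0.6526209 ]), 'torque': array([ 0.02644822, -0.00988321, -0.04418053]), 'grip_force': 0.0, 'opening': 0.09142273758589728}
```

View pics/top0b.png

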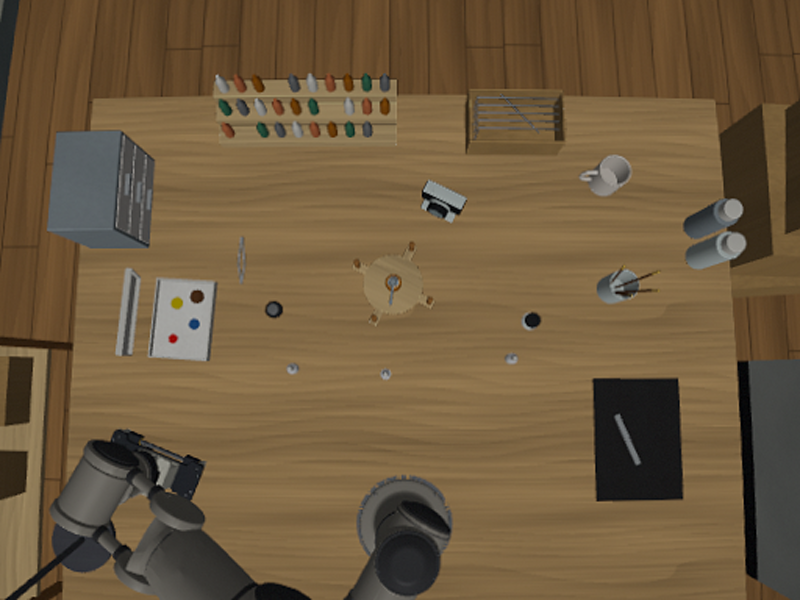

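View pics/scene0b.png

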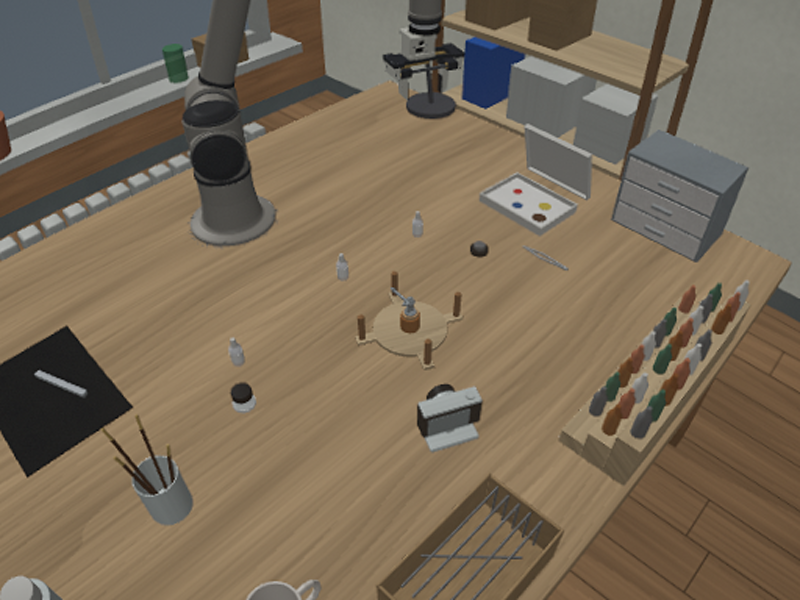

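The top view (800 px wide) shows the turntable at about (393,284) and the camera at (443,200). The shutter remote is on the left at (274,309) and the jar on the right at (532,320). The pike points towards the robot, so roughly half a turn is needed.

```bash
python3 - <<'E'
from h import *
im=cv2.imread("pics/top0.png"); m=camera_model("top")
c=im[105:215,215:325]; c=cv2.resize(c,None,fx=5.4,fy=5.4,interpolation=cv2.INTER_CUBIC)
cv2.imwrite("pics/c1.png",c)
P=lambda n,x,y,z: print(n,onz(m,x*.64,y*.64,z).round(3))
P("plate",393,284,.018)
for q in ((356,264),(411,246),(430,301),(374,320)): P("peg",*q,.078)
P("shutter",274,309,.022);P("jar",532,320,.042);P("dl",292,369,.066);P("dn",386,374,.066);P("dr",512,359,.066)
P("lens",437,212,.07);P("tw",241,258,.0)
E
```

```text
plate [0.582 0.027 0.018]
peg [0.622 0.117 0.078]
peg [ 0.667 -0.016  0.078]
peg [ 0.533 -0.061  0.078]
peg [0.487 0.073 0.078]
shutter [0.518 0.323 0.022]
jar [ 0.491 -0.313  0.042]
dl [0.37  0.267 0.066]
dn [0.36  0.044 0.066]
dr [ 0.396 -0.256  0.066]
lens [ 0.753 -0.08   0.07 ]
tw [0.651 0.417 0.   ]
```

View pics/c1.png

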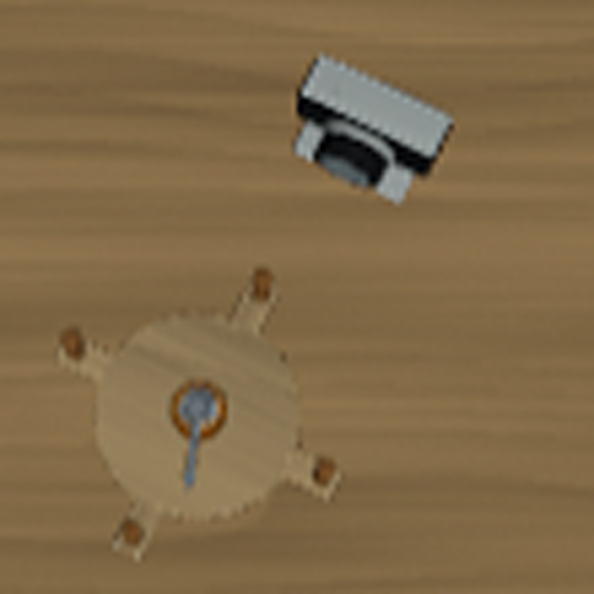

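The crop shows the pike from (198,405) to its tip at (189,487), and the lens glass centred at about (345,172). The pegs are at (72,345), (262,283), (324,470) and (132,532). The measured peg radius comes out at 0.100 m, which matches the given size.

```bash
python3 - <<'E'
from h import *
m=camera_model("top")
P=lambda x,y,z: onz(m,215+x/5.4-.4,105+y/5.4-.4,z)[:2]
pk=np.array([P(*q,.078) for q in ((72,342),(262,280),(324,468),(132,530))]);c=pk.mean(0)
print(pk.round(4),c,np.degrees(np.arctan2(*(pk-c).T[::-1])),np.hypot(*(pk-c).T))
b=P(198,405,.09);t=P(189,487,.080);L=P(345,172,.052);bt=P(199,410,.06)
print(b,bt,t,L,np.hypot(*(t-c)))
a=lambda v:np.degrees(np.arctan2(v[1],v[0]))
print("fig",a(t-bt),a(t-c),"lens",a(L-c),np.hypot(*(L-c)))
im=cv2.imread("pics/top0.png")
E
```

```text
[[ 0.6259  0.1165]
 [ 0.6703 -0.0159]
 [ 0.5381 -0.0585]
 [ 0.4947  0.0737]] [0.58225256 0.0289527 ] [  63.49441823  -26.98916071 -116.79198785  152.90411821] [0.09782113 0.09883541 0.09800142 0.09834723]
[0.57996606 0.02862064] [0.58097265 0.02785271] [0.52436534 0.03463494] [ 0.75534541 -0.076561  ] 0.05816543334509365
fig 173.167844906983 174.3937695019771 lens -31.365590059968717 0.2027172325553916
```

>>> step_arm([
  [0.11, 1.57, -1.29, 0, 0, 0, -0.108],
  [0.11, 3.14, -2.58, 0, 0, 0, -0.216],
  [0.11, 4.71, -3.87, 0, 0, 0, -0.324],
  [0.11, 6.28, -5.16, 0, 0, 0, -0.432],
  [0.11, 7.85, -6.45, 0, 0, 0, -0.54],
], grip_force=20)

```text
time: 0.52
tool_pos: [0.2662, 0.4252, 0.2264]
tool_rot: [-3.141, 0.0, 2.232]
contact_force: [0.0, -0.1, 0.1]
opening: 0.0632
grip_force: 0.0
```

>>> step_arm([
  [0.11, 1.57, -1.29, 0, 0, 0, -0.108],
  [0.11, 3.14, -2.58, 0, 0, 0, -0.216],
  [0.11, 4.71, -3.87, 0, 0, 0, -0.324],
  [0.11, 6.28, -5.16, 0, 0, 0, -0.432],
  [0.11, 7.85, -6.45, 0, 0, 0, -0.54],
])

```text
time: 0.93
tool_pos: [0.3448, 0.3606, 0.2264]
tool_rot: [-3.141, 0.0, 1.691]
contact_force: [-0.2, 0.6, 0.2]
opening: 0.0299
grip_force: 0.0
```

>>> step_arm([
  [0.11, 1.57, -1.29, 0, 0, 0, -0.108],
  [0.11, 3.14, -2.58, 0, 0, 0, -0.216],
  [0.11, 4.71, -3.87, 0, 0, 0, -0.324],
  [0.11, 6.28, -5.16, 0, 0, 0, -0.432],
  [0.11, 7.85, -6.45, 0, 0, 0, -0.54],
])

```text
time: 1.35
tool_pos: [0.4233, 0.2961, 0.2264]
tool_rot: [-3.141, 0.001, 1.151]
contact_force: [-0.0, -0.3, 0.5]
opening: 0.0099
grip_force: 0.0
```

>>> step_arm([
  [0.11, 1.57, -1.29, 0, 0, 0, -0.108],
  [0.11, 3.14, -2.58, 0, 0, 0, -0.216],
  [0.11, 4.71, -3.87, 0, 0, 0, -0.324],
  [0.11, 6.28, -5.16, 0, 0, 0, -0.432],
  [0.11, 7.85, -6.45, 0, 0, 0, -0.54],
])

```text
time: 1.77
tool_pos: [0.5018, 0.2317, 0.2263]
tool_rot: [-3.141, 0.001, 0.611]
contact_force: [0.6, 0.1, -0.2]
opening: 0.0102
grip_force: 0.0
```

>>> step_arm([
  [0.11, 1.57, -1.29, 0, 0, 0, -0.108],
  [0.11, 3.14, -2.58, 0, 0, 0, -0.216],
  [0.11, 4.71, -3.87, 0, 0, 0, -0.324],
  [0.11, 6.28, -5.16, 0, 0, 0, -0.432],
  [0.11, 7.85, -6.45, 0, 0, 0, -0.54],
])

```text
time: 2.18
tool_pos: [0.5802, 0.1672, 0.2262]
tool_rot: [3.141, 0.001, 0.071]
contact_force: [0.5, 0.5, -0.4]
opening: 0.0097
grip_force: 0.0
```

>>> step_arm([
  [0.11, 1.57, -1.29, -1.6, 0, 0, -0.108],
  [0.11, 3.14, -2.58, -3.2, 0, 0, -0.216],
  [0.11, 4.71, -3.87, -4.8, 0, 0, -0.324],
  [0.11, 6.28, -5.16, -6.4, 0, 0, -0.432],
  [0.11, 7.85, -6.45, -8, 0, 0, -0.54],
])

```text
time: 2.6
tool_pos: [0.6587, 0.1027, 0.1454]
tool_rot: [3.141, 0.001, -0.469]
contact_force: [1.1, -0.6, 0.2]
opening: 0.0099
grip_force: 0.0
```

```bash
python3 - <<'E'
from h import *
o=observe();print(o["tool_pos"],o["tool_rot"],o["qpos"])
m=camera_model("wrist"); im=save("wrist","w1.png")
for n,p in dict(peg0=(.627,.1185,.078),pegm27=(.671,-.016,.078),c=(.582,.029,.018),lens=(.755,-.077,.052)).items(): print(n,proj(m,p))
E
```

```text
[0.65867759 0.10274988 0.14536308] [ 3.14097351e+00  9.42518533e-04 -4.68564266e-01] [ 3.99300455e-02  6.68505728e-01  1.20255803e+00 -8.57362534e-05
  1.27165360e+00  2.07931566e+00]
peg0 [256.17443294 235.34712344]
pegm27 [380.7654476  121.93728827]
c [345.84996892 211.28479408]
lens [404.46252201 -13.90028582]
```

View pics/w1.png

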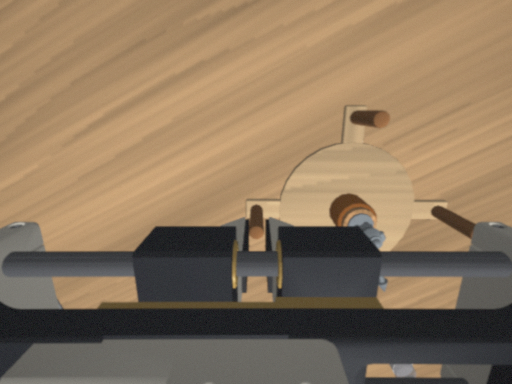

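The wrist view shows the peg centred between the fingers at about (257,235), against a predicted (256,235). The far peg is at (380,119), against a predicted (381,122), so the positions agree. Next I compute the push arc.

```bash
python3 - <<'E'
import numpy as np
R=lambda a:np.array([[np.cos(a),-np.sin(a)],[np.sin(a),np.cos(a)]])
r=np.array([.0764-.0179,.0737+.0089])*100; n=0
for k in range(7):
    print([[0.11]+list((R(.075*i)@r-r).round(2))+[0,0,0,round(.075*i,3)] for i in range(1,6)]); r=R(.375)@r
E
```

```text
[[0.11, np.float64(-0.64), np.float64(0.42), 0, 0, 0, 0.075], [0.11, np.float64(-1.3), np.float64(0.78), 0, 0, 0, 0.15], [0.11, np.float64(-1.99), np.float64(1.1), 0, 0, 0, 0.225], [0.11, np.float64(-2.7), np.float64(1.36), 0, 0, 0, 0.3], [0.11, np.float64(-3.43), np.float64(1.57), 0, 0, 0, 0.375]]
[[0.11, np.float64(-0.74), np.float64(0.15), 0, 0, 0, 0.075], [0.11, np.float64(-1.5), np.float64(0.25), 0, 0, 0, 0.15], [0.11, np.float64(-2.25), np.float64(0.29), 0, 0, 0, 0.225], [0.11, np.float64(-3.01), np.float64(0.28), 0, 0, 0, 0.3], [0.11, np.float64(-3.77), np.float64(0.2), 0, 0, 0, 0.375]]
[[0.11, np.float64(-0.75), np.float64(-0.13), 0, 0, 0, 0.075], [0.11, np.float64(-1.48), np.float64(-0.31), 0, 0, 0, 0.15], [0.11, np.float64(-2.2), np.float64(-0.55), 0, 0, 0, 0.225], [0.11, np.float64(-2.9), np.float64(-0.85), 0, 0, 0, 0.3], [0.11, np.float64(-3.58), np.float64(-1.19), 0, 0, 0, 0.375]]
[[0.11, np.float64(-0.65), np.float64(-0.39), 0, 0, 0, 0.075], [0.11, np.float64(-1.27), np.float64(-0.84), 0, 0, 0, 0.15], [0.11, np.float64(-1.85), np.float64(-1.32), 0, 0, 0, 0.225], [0.11, 
[... 328 characters left out ...]
float64(-2.6), 0, 0, 0, 0.3], [0.11, np.float64(-1.81), np.float64(-3.31), 0, 0, 0, 0.375]]
[[0.11, np.float64(-0.21), np.float64(-0.73), 0, 0, 0, 0.075], [0.11, np.float64(-0.36), np.float64(-1.47), 0, 0, 0, 0.15], [0.11, np.float64(-0.45), np.float64(-2.23), 0, 0, 0, 0.225], [0.11, np.float64(-0.49), np.float64(-2.99), 0, 0, 0, 0.3], [0.11, np.float64(-0.47), np.float64(-3.74), 0, 0, 0, 0.375]]
[[0.11, np.float64(0.08), np.float64(-0.76), 0, 0, 0, 0.075], [0.11, np.float64(0.21), np.float64(-1.5), 0, 0, 0, 0.15], [0.11, np.float64(0.4), np.float64(-2.24), 0, 0, 0, 0.225], [0.11, np.float64(0.64), np.float64(-2.96), 0, 0, 0, 0.3], [0.11, np.float64(0.94), np.float64(-3.66), 0, 0, 0, 0.375]]
```

>>> step_arm([
  [0.11, 0, 0, -2.5, 0, 0, 0],
  [0.11, 0, 0, -5, 0, 0, 0],
  [0.11, 0, 0, -7.5, 0, 0, 0],
  [0.11, 0, 0, -9, 0, 0, 0],
  [0.11, 0, 0, -9, 0, 0, 0],
])

```text
time: 3.07
tool_pos: [0.6553, 0.1034, 0.0521]
tool_rot: [3.137, 0.008, -0.463]
contact_force: [-0.5, -0.4, -0.8]
opening: 0.0104
grip_force: 0.0
```

>>> step_arm([
  [0.11, -0.4, 0.2, 0, 0, 0, 0],
  [0.11, -0.8, 0.4, 0, 0, 0, 0],
  [0.11, -1.2, 0.6, 0, 0, 0, 0],
  [0.11, -1.6, 0.8, 0, 0, 0, 0],
  [0.11, -1.79, 0.89, 0, 0, 0, 0],
])

```text
time: 3.48
tool_pos: [0.6404, 0.1129, 0.0581]
tool_rot: [-3.141, -0.002, -0.463]
contact_force: [1.5, -0.7, 0.9]
opening: 0.0102
grip_force: 0.5
```

>>> step_arm([
  [0.11, -0.64, 0.42, 0, 0, 0, 0.075],
  [0.11, -1.3, 0.78, 0, 0, 0, 0.15],
  [0.11, -1.99, 1.1, 0, 0, 0, 0.225],
  [0.11, -2.7, 1.36, 0, 0, 0, 0.3],
  [0.11, -3.43, 1.57, 0, 0, 0, 0.375],
])

```text
time: 3.9
tool_pos: [0.6064, 0.1276, 0.0578]
tool_rot: [3.141, -0.002, -0.084]
contact_force: [0.7, -4.0, 1.8]
opening: 0.0102
grip_force: 1.9
```

>>> step_arm([
  [0.11, -0.74, 0.15, 0, 0, 0, 0.075],
  [0.11, -1.5, 0.25, 0, 0, 0, 0.15],
  [0.11, -2.25, 0.29, 0, 0, 0, 0.225],
  [0.11, -3.01, 0.28, 0, 0, 0, 0.3],
  [0.11, -3.77, 0.2, 0, 0, 0, 0.375],
])

```text
time: 4.32
tool_pos: [0.5693, 0.129, 0.0579]
tool_rot: [3.139, -0.003, 0.291]
contact_force: [3.6, -6.0, 1.0]
opening: 0.01
grip_force: 2.8
```

```bash
python3 - <<'E'
from h import *
o=observe();print(o["tool_pos"],o["contact_force"])
im=save("wrist","w2.png")
t=read_camera("top")[:,:,::-1]
c=cv2.resize(t[105:215,215:325],(384,384),interpolation=cv2.INTER_CUBIC)
cv2.imwrite("pics/m2.png",np.hstack([c,cv2.resize(im[:,:,::-1],(400,300)).copy() if 0 else im[:,50:460,::-1]]))
E
```

```text
[0.56927892 0.12903887 0.0579345 ] [ 3.60485812 -6.01231905  1.00419597]
```

View pics/m2.png

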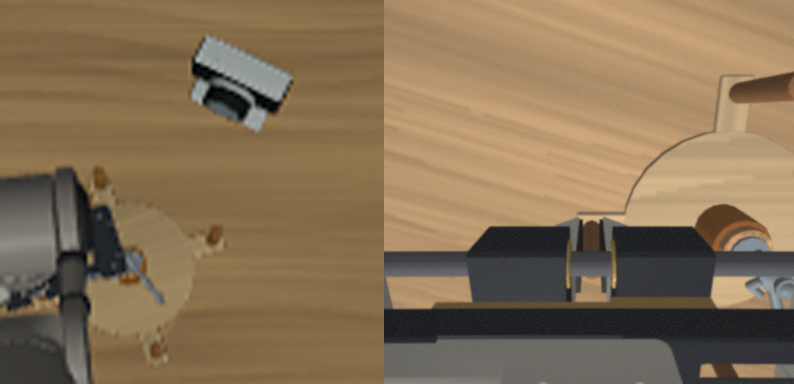

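The picture shows the peg seated in the notch between the fingers and the plate turning; the camera hasn't moved. I'll ease the arc inward by 1 mm and continue.

>>> step_arm([
  [0.11, -0.75, -0.23, 0, 0, 0, 0.075],
  [0.11, -1.48, -0.41, 0, 0, 0, 0.15],
  [0.11, -2.2, -0.65, 0, 0, 0, 0.225],
  [0.11, -2.9, -0.95, 0, 0, 0, 0.3],
  [0.11, -3.58, -1.29, 0, 0, 0, 0.375],
])

```text
time: 4.83
tool_pos: [0.5338, 0.1172, 0.0577]
tool_rot: [3.139, -0.003, 0.664]
contact_force: [2.6, -2.1, 1.2]
opening: 0.0099
grip_force: 1.4
```

>>> step_arm([
  [0.11, -0.65, -0.39, 0, 0, 0, 0.075],
  [0.11, -1.27, -0.84, 0, 0, 0, 0.15],
  [0.11, -1.85, -1.32, 0, 0, 0, 0.225],
  [0.11, -2.39, -1.85, 0, 0, 0, 0.3],
  [0.11, -2.9, -2.42, 0, 0, 0, 0.375],
])

```text
time: 5.25
tool_pos: [0.5052, 0.093, 0.0577]
tool_rot: [3.138, -0.002, 1.039]
contact_force: [2.6, -0.6, -0.2]
opening: 0.0105
grip_force: 1.5
```

>>> step_arm([
  [0.11, -0.46, -0.6, 0, 0, 0, 0.075],
  [0.11, -0.87, -1.24, 0, 0, 0, 0.15],
  [0.11, -1.24, -1.91, 0, 0, 0, 0.225],
  [0.11, -1.55, -2.6, 0, 0, 0, 0.3],
  [0.11, -1.81, -3.31, 0, 0, 0, 0.375],
])

```text
time: 5.67
tool_pos: [0.4873, 0.0599, 0.0577]
tool_rot: [3.137, -0.001, 1.413]
contact_force: [4.6, 1.1, -0.3]
opening: 0.0102
grip_force: 1.5
```

>>> step_arm([
  [0.11, -0.13, -0.73, 0, 0, 0, 0.075],
  [0.11, -0.28, -1.47, 0, 0, 0, 0.15],
  [0.11, -0.37, -2.23, 0, 0, 0, 0.225],
  [0.11, -0.41, -2.99, 0, 0, 0, 0.3],
  [0.11, -0.39, -3.74, 0, 0, 0, 0.375],
])

```text
time: 6.08
tool_pos: [0.4827, 0.0225, 0.0576]
tool_rot: [3.139, 0.0, 1.788]
contact_force: [1.2, 1.5, 1.5]
opening: 0.0104
grip_force: 1.0
```

```bash
python3 - <<'E'
from h import *
o=observe();print(o["tool_pos"],o["contact_force"],o["qpos"])
t=read_camera("top")[:,:,::-1];s=read_camera("scene")[:,:,::-1]
cv2.imwrite("pics/t3.png",t);cv2.imwrite("pics/s3.png",s)
cv2.imwrite("pics/m3.png",np.hstack([cv2.resize(t[105:215,215:325],(400,400),interpolation=cv2.INTER_CUBIC),cv2.resize(s[165:300,215:350],(400,400),interpolation=cv2.INTER_CUBIC)]))
E
```

```text
[0.48274943 0.02253147 0.05755012] [1.15169886 1.46078361 1.48652617] [-1.12641360e-01  4.80901847e-01  1.85334314e+00  1.09660789e-03
  8.04497506e-01 -3.30870168e-01]
```

View pics/m3.png

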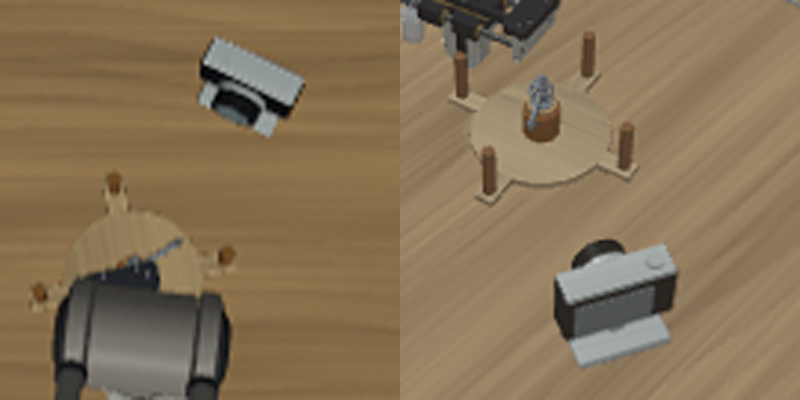

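The left half of the picture shows the pike tip at (182,240), with pegs at (113,180), (228,255) and (39,291). The right half shows the figure upright and facing roughly towards the camera.

```bash
python3 - <<'E'
from h import *
m=camera_model("top")
P=lambda x,y,z: onz(m,215+x*.275-.4,105+y*.275-.4,z)[:2]
c=np.array([.582,.028]);a=lambda v:np.degrees(np.arctan2(v[1],v[0]))
for q in ((113,180),(228,255),(39,291)): p=P(*q,.078);print(p,a(p-c),np.hypot(*(p-c)))
t=P(182,240,.08);L=P(232,109,.052);print(t,a(t-c),np.hypot(*(t-c)),L,a(L-c))
E
```

```text
[0.67920227 0.05000807] 12.757535561456711 0.09966261028145022
[ 0.60059093 -0.06898909] -79.14912434852852 0.09875477850944665
[0.56249765 0.12554438] 101.30624580356445 0.09947486069894479
[ 0.61577619 -0.02149137] -55.68778683499199 0.0599184986866673 [ 0.76284471 -0.07627658] -29.96811020337396
```

>>> step_arm([
  [0.11, 0.08, -0.76, 0, 0, 0, 0.075],
  [0.11, 0.21, -1.5, 0, 0, 0, 0.15],
  [0.11, 0.4, -2.24, 0, 0, 0, 0.225],
  [0.11, 0.64, -2.9, 0, 0, 0, 0.3],
  [0.11, 0.92, -3.6, 0, 0, 0, 0.375],
])

```text
time: 6.6
tool_pos: [0.4906, -0.013, 0.0569]
tool_rot: [-3.142, -0.001, 2.162]
contact_force: [-0.7, 1.0, 1.4]
opening: 0.0099
grip_force: 0.6
```

>>> step_arm([
  [0.11, -0.4, 0.6, 0, 0, 0, 0],
  [0.11, -0.9, 1.4, 0, 0, 0, 0],
  [0.11, -1.4, 2.1, 0, 0, 0, 0],
  [0.11, -1.4, 2.1, 3, 0, 0, 0],
  [0.11, -1.4, 2.1, 6, 0, 0, 0],
])

```text
time: 7.02
tool_pos: [0.4742, 0.0094, 0.1161]
tool_rot: [-3.138, -0.004, 2.161]
contact_force: [1.0, -0.4, 0.1]
opening: 0.0103
grip_force: 0.0
```

>>> step_arm([
  [0.11, -2, 2, 3, 0, 0, 0],
  [0.11, -4, 4, 4, 0, 0, 0],
  [0.11, -6, 6, 5, 0, 0, 0],
  [0.11, -8, 8, 6, 0, 0, 0],
  [0.11, -9, 10, 6, 0, 0, 0],
])

```text
time: 7.43
tool_pos: [0.3842, 0.1093, 0.1782]
tool_rot: [3.14, 0.0, 2.16]
contact_force: [0.5, 0.5, -0.6]
opening: 0.0103
grip_force: 0.0
```

```bash
python3 - <<'E'
from h import *
o=observe();print(o["tool_pos"],o["tool_rot"],o["contact_force"],o["qpos"])
m=camera_model("wrist");w=read_camera("wrist")[:,:,::-1];t=read_camera("top")[:,:,::-1];np.save("wm.npy",m,allow_pickle=True)
cv2.imwrite("pics/t4.png",t);cv2.imwrite("pics/w4.png",w)
print([proj(m,p) for p in ((.582,.028,.018),(.758,-.076,.052))])
cv2.imwrite("pics/m4.png",np.hstack([cv2.resize(t[105:215,215:325],(384,384),interpolation=cv2.INTER_CUBIC),cv2.resize(w,(416,312)).copy() if 0 else cv2.copyMakeBorder(cv2.resize(w,(416,312)),0,72,0,0,0)]))
E
```

```text
[0.38420607 0.1092906  0.17817998] [3.14015537e+00 4.50738740e-04 2.15998627e+00] [ 0.54803612  0.46937512 -0.63028546] [ 8.44445744e-02  1.64818726e-01  1.91625215e+00  3.44672408e-04
  1.05904579e+00 -5.04914261e-01]
[array([343.74455448, 300.49101298]), array([401.79177544, 425.70920182])]
```

View pics/m4.png

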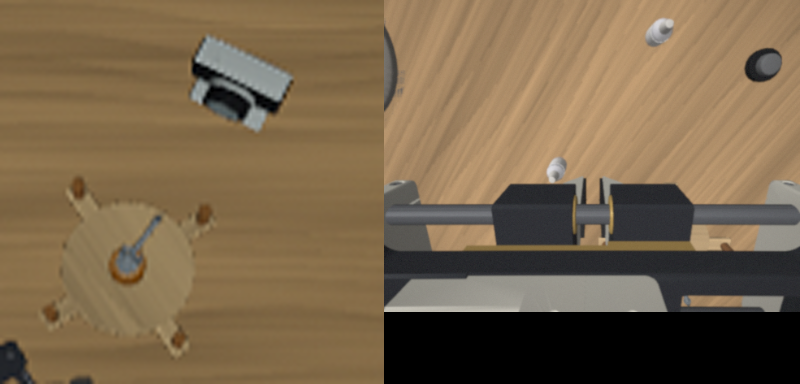

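>>> step_arm([
  [0.11, 0.3, -0.6, 0.5, 0, 0, -0.108],
  [0.11, 0.6, -1.2, 1, 0, 0, -0.216],
  [0.11, 0.9, -1.8, 1.5, 0, 0, -0.324],
  [0.11, 1.2, -2.4, 2, 0, 0, -0.432],
  [0.11, 1.2, -3, 2.5, 0, 0, -0.54],
])

```text
time: 7.95
tool_pos: [0.3989, 0.0774, 0.2016]
tool_rot: [-3.141, 0.0, 1.615]
contact_force: [0.1, -0.0, 0.2]
opening: 0.0101
grip_force: 0.0
```

>>> step_arm([
  [0.11, 0.3, -0.6, 0.5, 0, 0, -0.108],
  [0.11, 0.6, -1.2, 1, 0, 0, -0.216],
  [0.11, 0.9, -1.8, 1.5, 0, 0, -0.324],
  [0.11, 1.2, -2.4, 2, 0, 0, -0.432],
  [0.11, 1.2, -3, 2.5, 0, 0, -0.54],
])

```text
time: 8.37
tool_pos: [0.4109, 0.0473, 0.2266]
tool_rot: [-3.141, 0.0, 1.075]
contact_force: [-0.4, -0.6, -0.3]
opening: 0.0101
grip_force: 0.0
```

>>> step_arm([
  [0.11, 0.3, -0.6, 0.5, 0, 0, -0.108],
  [0.11, 0.6, -1.2, 1, 0, 0, -0.216],
  [0.11, 0.9, -1.8, 1.5, 0, 0, -0.324],
  [0.11, 1.2, -2.4, 2, 0, 0, -0.432],
  [0.11, 1.2, -3, 2.5, 0, 0, -0.54],
])

```text
time: 8.78
tool_pos: [0.4229, 0.0173, 0.2515]
tool_rot: [-3.141, 0.001, 0.535]
contact_force: [-0.3, -0.4, 0.0]
opening: 0.0101
grip_force: 0.0
```

>>> step_arm([
  [0.11, 0.3, -0.6, 0.5, 0, 0, -0.108],
  [0.11, 0.6, -1.2, 1, 0, 0, -0.216],
  [0.11, 0.9, -1.8, 1.5, 0, 0, -0.324],
  [0.11, 1.2, -2.4, 2, 0, 0, -0.432],
  [0.11, 1.2, -3, 2.5, 0, 0, -0.54],
])

```text
time: 9.2
tool_pos: [0.4349, -0.0127, 0.2765]
tool_rot: [3.142, 0.001, -0.005]
contact_force: [-0.7, -1.1, 0.2]
opening: 0.0102
grip_force: 0.0
```

```bash
python3 - <<'E'
from h import *
o=observe();print(o["tool_pos"],o["tool_rot"])
m=camera_model("wrist");w=read_camera("wrist")[:,:,::-1];np.save("wm.npy",m,allow_pickle=True)
cv2.imwrite("pics/w5.png",w)
print([proj(m,p) for p in ((.582,.028,.018),(.758,-.076,.052))])
cv2.imwrite("pics/w5b.png",cv2.resize(w[:300],(800,469),interpolation=cv2.INTER_CUBIC))
E
```

```text
[ 0.43490885 -0.01265153  0.27647175] [ 3.14153718e+00  6.65150599e-04 -5.19137829e-03]
[array([226.77524037,  54.71804254]), array([ 313.60409856, -131.66762962])]
```

View pics/w5b.png

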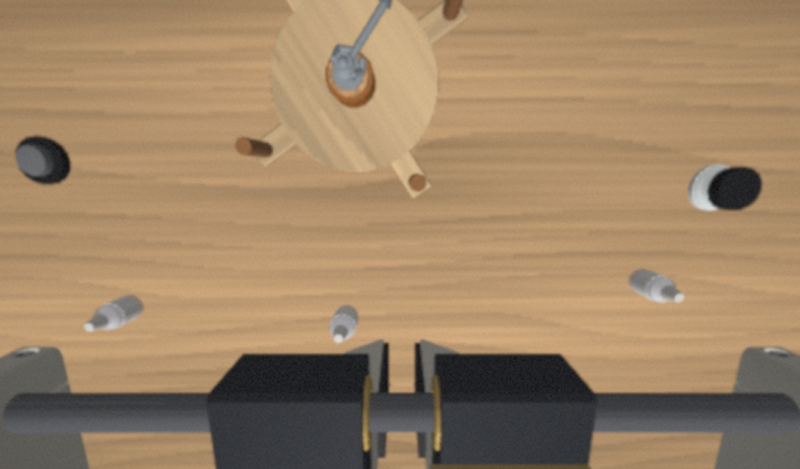

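The wrist view shows the shutter button at about (38,160) on the left and the jar at (728,188) on the right. The lens is out of frame, so I'll move forward.

>>> step_arm([
  [0.11, 3, 0, 0.8, 0, 0, 0],
  [0.11, 6, 0, 1.6, 0, 0, 0],
  [0.11, 9, 0, 2.4, 0, 0, 0],
  [0.11, 12, 0, 3, 0, 0, 0],
  [0.11, 14, 0, 3, 0, 0, 0],
])

```text
time: 9.67
tool_pos: [0.5771, -0.0122, 0.307]
tool_rot: [3.141, -0.002, 0.003]
contact_force: [0.0, 0.9, 0.9]
opening: 0.0102
grip_force: 0.0
```

>>> step_arm([
  [0.11, 0, 0, 0, 0, 0, 0],
  [0.11, 0, 0, 0, 0, 0, 0],
])

```text
time: 9.83
tool_pos: [0.5747, -0.0121, 0.3052]
tool_rot: [-3.141, 0.003, 0.003]
contact_force: [-0.2, -0.5, 0.5]
opening: 0.0101
grip_force: 0.0
```

```bash
python3 - <<'E'
from h import *
m0=np.load("wm.npy",allow_pickle=True).item();print("shutter",onz(m0,38/1.5625,160/1.5625,.022))
o=observe();print(o["tool_pos"],o["tool_rot"])
m=camera_model("wrist");w=read_camera("wrist")[:,:,::-1];np.save("wm6.npy",m,allow_pickle=True)
cv2.imwrite("pics/w6.png",w)
print([proj(m,p) for p in ((.582,.028,.018),(.758,-.076,.052))])
cv2.imwrite("pics/w6b.png",cv2.resize(w[:240,130:430],(750,600),interpolation=cv2.INTER_CUBIC))
E
```

```text
shutter [0.5195155 0.3203966 0.022    ]
[ 0.57474712 -0.01212434  0.30515303] [-3.14133722e+00  2.72397749e-03  3.10813601e-03]
[array([232.10759881, 151.42814533]), array([304.98660281,  23.58776152])]
```

View pics/w6b.png

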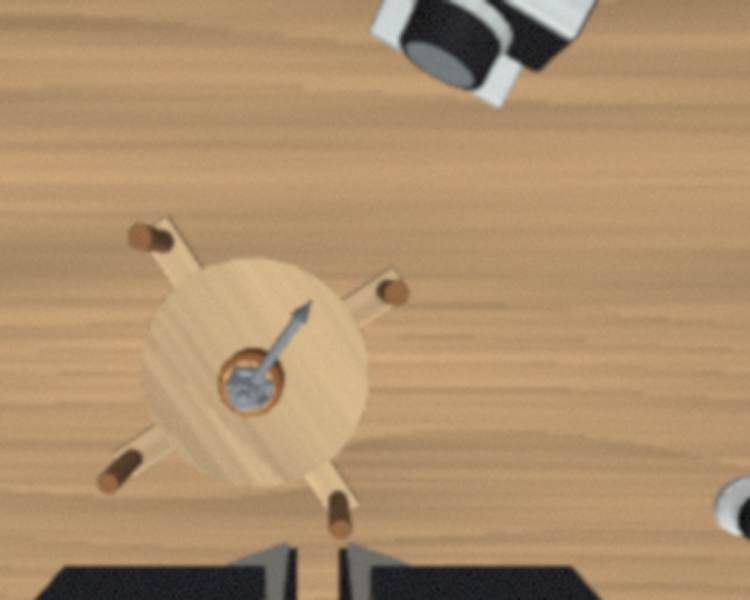

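The view shows the pike from (262,375) to its tip at (310,303), and the lens glass centred at about (440,63). The bottle centre is at (251,382) and the pegs are at (144,237), (396,292), (108,482) and (341,530).

```bash
python3 - <<'E'
from h import *
m=np.load("wm6.npy",allow_pickle=True).item()
P=lambda x,y,z: onz(m,130+x*.4-.3,y*.4-.3,z)[:2]
a=lambda v:np.degrees(np.arctan2(v[1],v[0]))
pk=np.array([P(*q,.078) for q in ((144,237),(396,292),(341,530),(108,482))]);c=pk.mean(0);print(c,a(pk[0]-c),[a(v) for v in pk-c],np.hypot(*(pk-c).T))
t=P(310,303,.08);b=P(262,375,.08);L=P(440,63,.052);f=P(251,382,.055)
print(t,b,f,L,"pike",a(t-b),a(t-c),a(t-f),"need",a(L-f),a(L-c),a(L-b),"len",np.hypot(*(t-f)))
E
```

```text
[0.58403424 0.02759736] 32.61740139490483 [np.float64(32.61740139490483), np.float64(-56.280862989987185), np.float64(-147.08914524985124), np.float64(122.8555221324646)] [0.09857708 0.09931214 0.10007315 0.09980719]
[ 0.6332638 -0.0080283] [0.59384112 0.01896797] [0.5859807  0.02770259] [ 0.75646116 -0.07703558] pike -34.40296355307597 -35.89190492531245 -37.07761498818202 need -31.565341133649888 -31.25041648691659 -30.5556885960881 len 0.05926540817492933
```

The pike points to about −35.6° and the lens direction is −31.3°, so about +4.3° remains, or 7.5 mm at the peg. I'll push the same peg again.

>>> step_arm([
  [0.11, -1, 0.2, -1.2, 0, 0, -0.1],
  [0.11, -2, 0.4, -2.4, 0, 0, -0.2],
  [0.11, -3, 0.6, -3.6, 0, 0, -0.3],
  [0.11, -4, 0.8, -4.8, 0, 0, -0.4],
  [0.11, -5, 1, -6, 0, 0, -0.5],
])

```text
time: 10.3
tool_pos: [0.5229, -0.0022, 0.2464]
tool_rot: [3.141, 0.0, -0.503]
contact_force: [0.8, 0.3, 0.2]
opening: 0.01
grip_force: 0.0
```

>>> step_arm([
  [0.11, -1, 0.2, -1.9, 0, 0, -0.1],
  [0.11, -2, 0.4, -3.8, 0, 0, -0.2],
  [0.11, -3, 0.6, -5.7, 0, 0, -0.3],
  [0.11, -4, 0.9, -7.6, 0, 0, -0.4],
  [0.11, -4.9, 1.1, -9.5, 0, 0, -0.48],
])

```text
time: 10.72
tool_pos: [0.4737, 0.0089, 0.1513]
tool_rot: [-3.142, -0.0, -0.983]
contact_force: [0.1, 0.1, 0.3]
opening: 0.0103
grip_force: 0.0
```

>>> step_arm([
  [0.11, 0, 0, -2.5, 0, 0, 0],
  [0.11, 0, 0, -5, 0, 0, 0],
  [0.11, 0, 0, -7.5, 0, 0, 0],
  [0.11, 0, 0, -9, 0, 0, 0],
  [0.11, 0, 0, -9, 0, 0, 0],
])

```text
time: 11.13
tool_pos: [0.4725, 0.0089, 0.0595]
tool_rot: [3.137, 0.004, -0.978]
contact_force: [-1.9, -0.3, -0.2]
opening: 0.0099
grip_force: 0.0
```

>>> step_arm([
  [0.11, 0, 0, 0, 0, 0, 0],
])

```text
time: 11.22
tool_pos: [0.4747, 0.0087, 0.0619]
tool_rot: [3.14, 0.001, -0.978]
contact_force: [0.3, 0.6, 0.6]
opening: 0.01
grip_force: 0.0
```

>>> step_arm([
  [0.11, 0.5, -0.7, 0, 0, 0, 0.02],
  [0.11, 1.0, -1.4, 0, 0, 0, 0.03],
  [0.11, 1.4, -1.9, 0, 0, 0, 0.04],
  [0.11, 1.65, -2.4, 0, 0, 0, 0.055],
  [0.11, 1.9, -2.87, 0, 0, 0, 0.073],
])

```text
time: 11.63
tool_pos: [0.4956, -0.0207, 0.0626]
tool_rot: [-3.14, -0.001, -0.905]
contact_force: [0.8, 2.4, 1.2]
opening: 0.01
grip_force: 1.2
```

>>> step_arm([
  [0.11, 0, 0, 0, 0, 0, 0],
  [0.11, 0, 0, 0, 0, 0, 0],
])

```text
time: 11.8
tool_pos: [0.4949, -0.0206, 0.062]
tool_rot: [-3.141, -0.0, -0.906]
contact_force: [-1.0, -0.0, -0.3]
opening: 0.01
grip_force: 0.0
```

>>> step_arm([
  [0.11, -0.6, 0.8, 0, 0, 0, 0],
  [0.11, -1.4, 2.1, 0, 0, 0, 0],
  [0.11, -1.8, 2.7, 0, 0, 0, 0],
  [0.11, -1.8, 2.7, 3.5, 0, 0, 0],
  [0.11, -1.8, 2.7, 7, 0, 0, 0],
])

```text
time: 12.22
tool_pos: [0.474, 0.0085, 0.1309]
tool_rot: [3.137, 0.005, -0.903]
contact_force: [2.0, -0.2, 0.3]
opening: 0.0099
grip_force: 0.0
```

>>> step_arm([
  [0.11, 1, -0.2, 2.5, 0, 0, 0.1],
  [0.11, 2, -0.4, 5, 0, 0, 0.2],
  [0.11, 3, -0.6, 7.5, 0, 0, 0.3],
  [0.11, 4, -0.8, 10, 0, 0, 0.4],
  [0.11, 5, -1, 12.5, 0, 0, 0.5],
])

```text
time: 12.63
tool_pos: [0.5262, -0.002, 0.258]
tool_rot: [3.141, 0.001, -0.399]
contact_force: [0.3, -0.1, 0.5]
opening: 0.01
grip_force: 0.0
```

>>> step_arm([
  [0.11, 1.5, -0.2, 1.5, 0, 0, 0.1],
  [0.11, 3, -0.4, 3, 0, 0, 0.2],
  [0.11, 4, -0.6, 4, 0, 0, 0.3],
  [0.11, 5, -0.8, 5, 0, 0, 0.4],
  [0.11, 5, -1, 5, 0, 0, 0.4],
])

```text
time: 13.05
tool_pos: [0.578, -0.0122, 0.3081]
tool_rot: [3.141, -0.003, -0.0]
contact_force: [0.0, 0.4, 0.4]
opening: 0.0099
grip_force: 0.0
```

```bash
python3 - <<'E'
from h import *
o=observe();print(o["tool_pos"],o["tool_rot"])
m=camera_model("wrist");w=read_camera("wrist")[:,:,::-1];np.save("wm7.npy",m,allow_pickle=True)
cv2.imwrite("pics/w7.png",w)
print([proj(m,p) for p in ((.582,.028,.018),(.758,-.076,.052))])
cv2.imwrite("pics/w7b.png",cv2.resize(w[:240,130:430],(750,600),interpolation=cv2.INTER_CUBIC))
E
```

```text
[ 0.57798735 -0.01221325  0.30806469] [ 3.14123350e+00 -2.93603104e-03 -4.49078033e-04]
[array([232.14834625, 154.20003694]), array([303.64119896,  28.23454025])]
```

View pics/w7b.png

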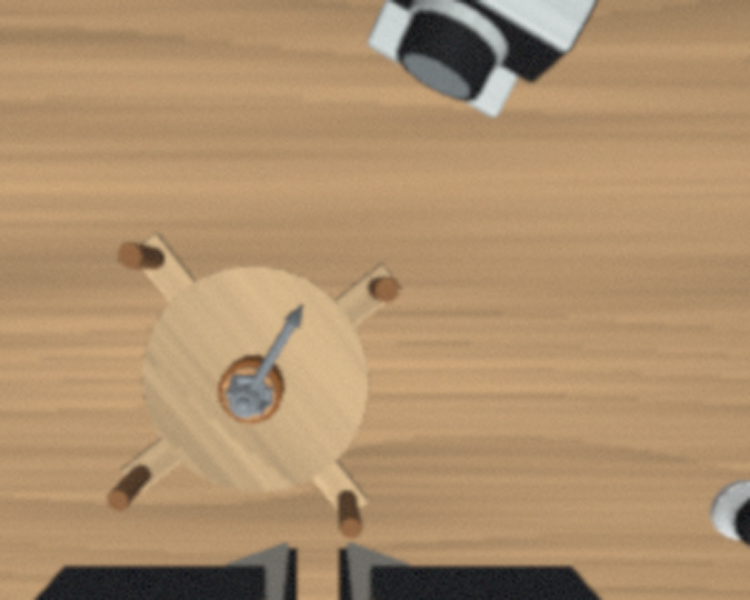

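The view shows the pike from (262,380) to its tip at (299,308), and the lens glass centred at about (436,75). The pegs are at (131,254), (386,288), (349,528) and (120,498), and the bottle is at (251,389).

```bash
python3 - <<'E'
from h import *
m=np.load("wm7.npy",allow_pickle=True).item()
P=lambda x,y,z: onz(m,130+x*.4-.3,y*.4-.3,z)[:2]
a=lambda v:np.degrees(np.arctan2(v[1],v[0]))
pk=np.array([P(*q,.078) for q in ((131,254),(386,288),(349,528),(120,498))]);c=pk.mean(0);print(c,[a(v) for v in pk-c],np.hypot(*(pk-c).T))
# pike axis by mask: bluish-grey pixels in the pike area
w=cv2.imread("pics/w7.png").astype(int); B,G,R=[w[:,:,i] for i in range(3)]
M=(R-B<25); M[:120]=0; M[154:]=0; M[:,:233]=0; M[:,256:]=0
v,u=np.nonzero(M); pts=np.array([onz(m,x,y,.08)[:2] for x,y in zip(u,v)])
d=cv2.fitLine(pts.astype(np.float32)*1000,cv2.DIST_L2,0,.01,.01).ravel();print(len(u),d,"axis",a(d[:2]*np.sign(d[0])))
t=P(299,308,.08);b=P(262,380,.08);L=P(436,75,.052)
dr=np.radians(a(t-b));f=t-.064*np.array([np.cos(dr),np.sin(dr)])
print(t,b,f,L,"pike",a(t-b),a(t-c),"need",a(L-f),a(L-c))
E
```

```text
[0.58446398 0.02812815] [np.float64(37.48971250368655), np.float64(-52.054609458888855), np.float64(-143.0778017638679), np.float64(127.86244004606867)] [0.09944293 0.09942798 0.09959819 0.09844042]
133 [ 8.5578752e-01 -5.1732749e-01  6.1461316e+02  9.6305342e+00] axis -31.153154
[ 0.63500079 -0.00236594] [0.59521218 0.01896371] [0.57859453 0.02787201] [ 0.75624341 -0.07670644] pike -28.19462285022053 -31.106927042101688 need -30.484496674311913 -31.3951321147773
```

The pike axis fits at about −31.1° and the lens is at −31.0°. Extended forward, the pike line passes within 1 mm of the lens centre, so the figure is aligned. Next is the shutter.

>>> step_arm([
  [0, -0.6, 3.6, -0.5, 0, 0, 0],
  [0, -1.2, 7.2, -1, 0, 0, 0],
  [0, -1.8, 10.8, -1.5, 0, 0, 0],
  [0, -2.4, 14.4, -2, 0, 0, 0],
  [0, -3, 18, -2.5, 0, 0, 0],
])

```text
time: 13.52
tool_pos: [0.5446, 0.1685, 0.2806]
tool_rot: [3.141, 0.002, -0.009]
contact_force: [1.8, -1.6, 0.6]
opening: 0.0004
grip_force: 0.0
```

>>> step_arm([
  [0, -0.6, 3.2, -2, 0, 0, 0],
  [0, -1.2, 6.4, -4, 0, 0, 0],
  [0, -1.8, 9.6, -6, 0, 0, 0],
  [0, -2.4, 12.8, -8, 0, 0, 0],
  [0, -2.9, 15.3, -10, 0, 0, 0],
])

```text
time: 13.93
tool_pos: [0.5151, 0.3219, 0.1799]
tool_rot: [3.141, 0.002, -0.007]
contact_force: [0.8, -0.7, 0.2]
opening: 0.0002
grip_force: 0.0
```

>>> step_arm([
  [0, 0, 0, -2, 0, 0, 0],
  [0, 0, 0, -4, 0, 0, 0],
  [0, 0, 0, -6, 0, 0, 0],
  [0, 0, 0, -8, 0, 0, 0],
  [0, 0, 0, -8, 0, 0, 0],
])

```text
time: 14.35
tool_pos: [0.5135, 0.3186, 0.0969]
tool_rot: [3.137, 0.009, -0.008]
contact_force: [-0.3, -0.8, -0.9]
opening: 0.0006
grip_force: 0.0
```

```bash
python3 - <<'E'
from h import *
o=observe();print(o["tool_pos"],o["tool_rot"],o["opening"],o["contact_force"])
w=read_camera("wrist")[:,:,::-1];t=read_camera("top")[:,:,::-1]
cv2.imwrite("pics/m8.png",np.hstack([cv2.resize(w,(400,300)),cv2.resize(t[140:260,120:280],(400,300))]))
E
```

```text
[0.51354446 0.31857548 0.09691978] [ 3.13734351  0.00891582 -0.00761641] 0.0006160883878943194 [-0.32059822 -0.80698362 -0.89395893]
```

View pics/m8.png

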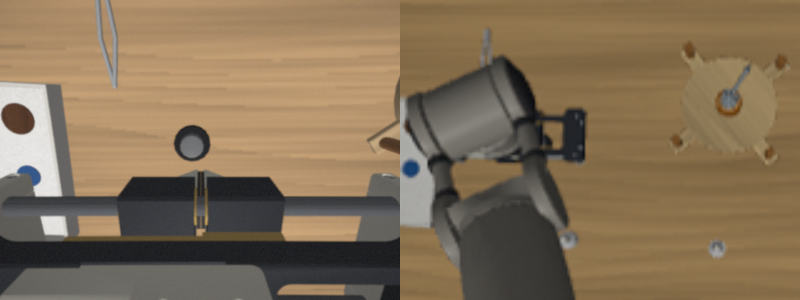

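The left half shows the button at (192,145), just ahead of the fingertips and slightly left of them.

```bash
python3 - <<'E'
from h import *
o=observe();m=camera_model("wrist");p=onz(m,192*1.28,145*1.28,.022);print(o["tool_pos"],p,p-o["tool_pos"])
E
```

```text
[0.5163456  0.31956938 0.10116151] [0.5243005 0.3289926 0.022    ] [ 0.0079549   0.00942322 -0.07916151]
```

```bash
python3 - <<'E'
from h import *
o=observe();m=camera_model("wrist");w=read_camera("wrist")[:,:,::-1].astype(int)
r=w[150:222,210:285]; sat=r.max(2)-r.min(2); br=r.mean(2)
for n,M,z in (("button",(sat<25)&(br>70),.022),("dark",(sat<25),.012)):
    k,l,s,c=cv2.connectedComponentsWithStats(M.astype(np.uint8))
    for i in range(1,k):
        if s[i,4]>100: print(n,s[i],onz(m,c[i][0]+210,c[i][1]+150,z))
print(o["tool_pos"],o["tool_rot"])
E
```

```text
button [ 22  25  30  29 685] [0.52081561 0.3282397  0.022     ]
dark [  15   13   45   45 1533] [0.5218781  0.32808343 0.012     ]
[0.5163456  0.31956938 0.10116151] [ 3.14037347e+00  2.43518551e-03 -6.75322824e-03]
```

The button centroid is at (0.521, 0.328), so I'll correct over it and descend.

>>> step_arm([
  [0, 0.5, 0.8, -1.5, 0, 0, 0],
  [0, 0.5, 0.8, -3.5, 0, 0, 0],
  [0, 0.5, 0.8, -5.5, 0, 0, 0],
  [0, 0.5, 0.8, -7, 0, 0, 0],
  [0, 0.5, 0.8, -7, 0, 0, 0],
])

```text
time: 14.92
tool_pos: [0.5215, 0.3272, 0.0302]
tool_rot: [3.14, 0.003, -0.006]
contact_force: [-0.5, -0.8, -0.1]
opening: 0.0006
grip_force: 0.0
```

>>> step_arm([
  [0, 0, 0, -0.4, 0, 0, 0],
  [0, 0, 0, -0.7, 0, 0, 0],
  [0, 0, 0, -0.9, 0, 0, 0],
  [0, 0, 0, -1.1, 0, 0, 0],
  [0, 0, 0, -1.1, 0, 0, 0],
])

```text
time: 15.33
tool_pos: [0.5233, 0.328, 0.0213]
tool_rot: [-3.141, -0.001, -0.005]
contact_force: [0.9, -0.0, 0.2]
opening: 0.0008
grip_force: 0.5
```

>>> step_arm([
  [0, 0, 0, -0.1, 0, 0, 0],
  [0, 0, 0, -0.2, 0, 0, 0],
  [0, 0, 0, -0.3, 0, 0, 0],
  [0, 0, 0, -0.3, 0, 0, 0],
])

```text
time: 15.67
tool_pos: [0.5232, 0.328, 0.018]
tool_rot: [-3.141, -0.001, -0.005]
contact_force: [1.0, 1.0, 2.4]
opening: 0.0006
grip_force: 1.1
```

>>> step_arm([
  [0, 0, 0, -0.1, 0, 0, 0],
  [0, 0, 0, -0.2, 0, 0, 0],
  [0, 0, 0, -0.2, 0, 0, 0],
])

```text
time: 15.92
tool_pos: [0.5233, 0.328, 0.0163]
tool_rot: [-3.141, -0.001, -0.005]
contact_force: [0.8, -0.2, 4.3]
opening: 0.0002
grip_force: 2.2
```

>>> step_arm([
  [0, 0, 0, -0.1, 0, 0, 0],
  [0, 0, 0, -0.2, 0, 0, 0],
  [0, 0, 0, -0.2, 0, 0, 0],
  [0, 0, 0, -0.2, 0, 0, 0],
])

```text
time: 16.25
tool_pos: [0.5233, 0.328, 0.016]
tool_rot: [-3.141, -0.002, -0.005]
contact_force: [-2.4, -2.0, 16.2]
opening: 0.0006
grip_force: 8.4
```

The force has risen to 16 N at z = 0.016, so the button is on its hard stop, fully pressed. Now I release and lift clear.

>>> step_arm([
  [0, 0, 0, 0.5, 0, 0, 0],
  [0, 0, 0, 1.5, 0, 0, 0],
  [0, 0, 0, 4, 0, 0, 0],
  [0, 0, 0, 7, 0, 0, 0],
  [0, 0, 0, 10, 0, 0, 0],
])

```text
time: 16.67
tool_pos: [0.5217, 0.3273, 0.1141]
tool_rot: [3.14, 0.003, -0.005]
contact_force: [0.1, -0.2, 0.3]
opening: 0.0005
grip_force: 0.0
```

>>> step_arm([
  [0, -1, 0, 3, 0, 0, 0],
  [0, -2, 0, 6, 0, 0, 0],
  [0, -3, 0, 9, 0, 0, 0],
  [0, -3, 0, 9, 0, 0, 0],
  [0, -3, 0, 9, 0, 0, 0],
])

```text
time: 17.08
tool_pos: [0.4928, 0.3281, 0.2057]
tool_rot: [-3.14, -0.003, -0.005]
contact_force: [-0.9, -0.1, -0.1]
opening: 0.0004
grip_force: 0.0
```

```bash
python3 - <<'E'
from h import *
o=observe();print(o["tool_pos"],o["contact_force"])
a=cv2.imread("pics/t4.png").astype(int)
t=read_camera("top")[:,:,::-1].astype(int); t0=cv2.imread("pics/top0.png").astype(int)
for n,r in dict(cam=(110,145,265,302),jar=(195,215,328,350),dn=(230,248,238,256),dr=(220,238,318,336),tin=(165,200,378,425),fig=(160,200,235,270)).items():
    s=np.s_[r[0]:r[1],r[2]:r[3]]; print(n,"vs start",abs(t[s]-t0[s]).mean().round(1),"vs t4",abs(t[s]-a[s]).mean().round(1))
E
```

```text
[0.49279795 0.32811477 0.20569607] [-0.92174078 -0.13318176 -0.06665941]
cam vs start 3.8 vs t4 2.3
jar vs start 3.5 vs t4 2.1
dn vs start 4.0 vs t4 29.5
dr vs start 4.0 vs t4 2.3
tin vs start 3.7 vs t4 2.2
fig vs start 10.6 vs t4 4.8
```

Only the figure and turntable differ from the start. The other regions I compared (camera, jar, near and right droppers, brush tin) are unchanged; the t4 difference at the near dropper is the arm covering it in that picture.

```bash
python3 -c "
from cell import *
print(hand_in())"
```

```text
the job is handed in; nothing more can be done
None
```

The figure was turned to face the lens (within about 1° as measured), the shutter was then pressed fully down and released, and the job was handed in at about 17 s.

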